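Refill the jam-jar roller feeder and take down its refill card

ROBOT

A 7-joint arm with a two-finger parallel gripper is mounted at the origin on the work surface; the furniture and walls round the work are solid. World frame = base frame: x ahead of the robot, y to its left, z up, the work surface at z = 0. Lengths are in mm, angles in rad, forces in N, time in s.
With the tool pointing down it reaches from about 350 to 900 mm from the base axis. Payload 7.2 kg.
Tool frame: the origin (TCP) lies midway between the tips of the shut fingers; the grasp point (between the pads) lies 19 mm behind it; z points along the fingers, y is the line along which they close (so a half turn about z gives the same grasp; the last joint's range is limited). The gripper opens to 85 mm and grips with 20 to 120 N. Pads are 22 mm wide; open, the fingers measure 114 mm over their backs; the gripper's body (76 mm by 85 mm) begins 54 mm behind the grasp point. The pads swing forward as they close: fully open they stand 13 mm farther back than shut.
Start: joints at [1.282, 0.411, -0.013, 1.596, 0.006, 1.134, -0.082], TCP at [136.869, -609.832, 231.297] pointing down, gripper open.
Joint ranges: [-2.95, 2.95], [-0.29, 1.99], [-1.47, 1.44], [0.14, 2.54], [-1.03, 4.17], [0.13, 1.85], [-2.86, 2.86]. Speed limits (rad/s): [2.39, 2.39, 3.01, 3.01, 3.14, 3.14, 3.14].

INTERFACE

Orientations are given as [roll, pitch, yaw] about the fixed x, y, z axes, in that order (R = Rz(yaw) Ry(pitch) Rx(roll)).
In Python, from workcell import env gives the robot as it stands. The module is installed in compiled form; this text tells all that it offers. Calls block until the motion is done:
- env.move_pose(position, orientation): joint-space move of the TCP to a pose.
- env.move_linear(position, speed=150, ori=None, max_force=None): straight line of the TCP; ori=None keeps the orientation; speed is the mean speed in mm/s. With max_force (N) it stops when the force on the tool has changed by that much, and returns True; else False.
- env.movej(angles): joint-space move.
- env.command_gripper(opening, strength=None): opening from 0.0 (shut) to 1.0 (fully open); strength is the grip in N (None keeps the last); returns when the fingers have stopped.
- env.wait(seconds).
- env.inverse_kinematics(position, orientation): joint angles nearest the present ones, or None.
- env.capture(name): name is "scene" or "side" or "wrist"; returns (picture, depth): 420x560x3 uint8, red, green, blue; 420x560 float32, mm along the optical axis (not along the pixel's ray), 0 where there is no reading.
- env.get_calibration(name): a dict with "fx", "fy", "cx", "cy" (pixels), "k1" (the pictures are not rectified: a ray, as slopes to the right and down, at radius r is drawn at 1 + k1 r^2 times it, then the intrinsics apply), "position" and "attitude" of the camera in the world. Camera axes: x right, y down, z forward; pixel columns grow to the right and rows downward; lengths in mm; the calibration is good to about 2 mm. A picture is of the moment at which its call begins: read the wrist's pose just before it. get_calibration takes no time and is no camera call; for the wrist camera it gives the pose at the moment of the call.
A pose or a line that the arm cannot do raises env.MotionError and nothing moves.
- env.job_done(): hands the job in; it is judged then, once.
Trained networks look in the newest picture that a camera, given by its name, has taken for a name from the list of things; names that differ only in an ending like _2 or _b are one class to them, and where a whole thing is asked for, a point or a joint stands for the part that bears it (a point fixed in the world has none). Each returns a list of dicts, best first, with "confidence" (0 to 1); they miss things now and then, are a little off and sometimes report something else, mostly with a low value. They report only what shows in the picture. A call takes as long as a camera call.
- env.search_frame(camera, label): "rect" ([left, top, width, height] as shares, 0 to 1, of the picture: columns of its width, rows of its height, round what is visible of it).
- env.pinpoint(camera, label): "position" ([row, column] as shares, 0 to 1, of the picture: columns of its width, rows of its height: a listed point, or the origin of a listed thing).
Readings, each from a call of its own:
- env.get_time(): time.
- env.get_qpos(): joint angles.
- env.get_qd(): joint speeds.
- env.get_joint_efforts(): joint torques, N m.
- env.get_eef_pos(): TCP position.
- env.get_orientation(): TCP orientation.
- env.get_ft_force(): force on the tool from outside, world axes, zero at the start.
- env.get_ft_torque(): the same for the moment, N m.
- env.get_opening(): opening from 0.0 (shut) to 1.0 (fully open).
- env.get_grip_force(): force on a finger pad.
Only numpy, scipy, OpenCV 4.12 (cv2) and the standard library are available. Lean on these libraries where they do the work, as an engineer would, in place of code of your own. Each camera call takes 0.05 s, during which the arm holds its last target. There are 200 camera calls.

TASK

The covered jar feeder has run empty and shows its red refill card: pull its stiff slide gate open to the red mark, set all the jam jars standing on the table upright on the rollers of the open upper end, one after another, so that each rolls through the gate down to the stop, and then push the gate fully shut again. Slide the red refill card up out of its slotted holder and lay it down inside the grey card tray.

Things in the scene. Friction and masses are not known exactly. Their poses are not given: they have to be found in the camera images.
- roller_lane: Steel roller lane of the feeder, fixed, 90 mm wide, sloping down 11 degrees to the robot's left. Origin mid-lane on the roller surface at the gate, 88 mm above the table. Axes: y straight downhill, x across (away from the robot), z square to the rollers. Rims 34 mm above the rollers, 82 mm apart inside. Beyond the gate it is covered: clear sides and cover, 122 mm high, from y = 23 mm to the stop.
- load_spot (a point): Point on the rollers of the open upper end, mid-lane, where a jar is set down; lane axes. 95 mm uphill of the gate, 80 mm from the upper end plate. The rollers run easily: a jar let go upright here (tilted with the lane, foot within a few mm of the rollers) rolls downhill to the stop by itself in about 2 s if the gate is open.
- lane_stop (a point): Point mid-lane on the roller surface at the face of the rubber-padded end stop, 284 mm downhill of the gate; lane axes. The covered bay between gate and stop takes four jars in a row.
- gate (a joint): Slide gate across the lane: 0 = fully shut, grows as it is pulled along the lane's -x (towards the robot); 0.090 m = knob level with the red mark on the two top guide bars, lane clear for a jar; end of travel 0.112. Stiff: about 7 N of sliding friction, stays where it is left. A steel frame for the open gate reaches 165 mm out of the lane to -x.
- gate_knob (a point): Middle of the black knob on top of the gate; moves with it; lane axes. 26 mm across, 34 mm tall, standing square to the lane (leaning 11 degrees downhill), 167 mm above the rollers; its foot is 12 mm above the steel guide bars (together 23 mm wide, along lane x). Grip it across and pull or push.
- card_centre (a point): Centre of the red refill card with a white stripe: stiff plate 115 mm tall (z), 60 mm wide (y), 5 mm thick (x), 50 g. It starts upright in a steel slotted holder in front of the covered bay, lowest 42 mm in the slot (8 mm slot), the rest free; draw it straight up 45 mm or more to clear it. 67 mm free between card and the bay wall behind it (+x).
- card_tray: Grey card tray, open box 110 x 140 x 30 mm (x, y, z), walls and floor 3 mm, fixed to the table; origin on the table under its centre. A card let go on its end there may stay standing: it must end lying down (flat, or leaning low over a wall).
- jar1_centre (a point): Centre (half-way up) of jam jar 1: round, 65 mm across, 100 mm tall with a yellow lid, 0.3 to 0.55 kg, its weight low down, standing on the table at the right of the feeder. Its z axis is the jar's axis. May be absent (None): three or four jars are there.
- jar2_centre (a point): Centre (half-way up) of jam jar 2: round, 65 mm across, 100 mm tall with a yellow lid, 0.3 to 0.55 kg, its weight low down, standing on the table at the right of the feeder. Its z axis is the jar's axis. May be absent (None): three or four jars are there.
- jar3_centre (a point): Centre (half-way up) of jam jar 3: round, 65 mm across, 100 mm tall with a yellow lid, 0.3 to 0.55 kg, its weight low down, standing on the table at the right of the feeder. Its z axis is the jar's axis. May be absent (None): three or four jars are there.
- jar4_centre (a point): Centre (half-way up) of jam jar 4: round, 65 mm across, 100 mm tall with a yellow lid, 0.3 to 0.55 kg, its weight low down, standing on the table at the right of the feeder. Its z axis is the jar's axis. May be absent (None): three or four jars are there.

How it is judged:
By the outcome, as a careful person would: the job done as asked, in the order asked, and still so for the second after the job is handed in, with the robot touching nothing.
Of jar1, jar2, jar3, jar4 only 3 to 4 are there at a start; the rules pass over those that are not, and their reading is None.
At some moment in a run one of jar1, jar2, jar3, jar4 may be knocked a few centimetres aside while the robot is not near it.
It also fails if it takes over 208 s, if anything falls off the work surface, if the arm or the gripper's body presses on something with over 40 N, if the wrist force passes 120 N, or if a joint passes its speed limit or range.

## Working session

There is one attempt and no reset: what is moved stays moved. The work goes in short steps, each a Python script; the robot and the scene stay as the last script left them, time stands still between calls to the robot, and variables do not carry over. Pictures are saved under pics/ and viewed, at most 14 in all, crops included, and the job is handed in when it is done.

```bash
mkdir -p pics
cat > h.py <<'E'
from workcell import env
import numpy as np, cv2
from scipy.spatial.transform import Rotation as R
def cal(n):
    return env.get_calibration(n)
def ray(c,u,v):
    K=np.array([[c['fx'],0,c['cx']],[0,c['fy'],c['cy']],[0,0,1.]])
    p=cv2.undistortPoints(np.array([[[u,v]]],float),K,np.array([c['k1'],0,0,0.]))[0,0]
    return np.array([p[0],p[1],1.])
def rot(c):
    a=np.array(c['attitude'],float)
    return a if a.shape==(3,3) else (R.from_euler('xyz',a).as_matrix() if a.size==3 else R.from_quat(a).as_matrix())
def px2w(c,u,v,d): return rot(c)@(ray(c,u,v)*d)+np.array(c['position'])
def px2plane(c,u,v,z):
    r=rot(c)@ray(c,u,v); p=np.array(c['position']); return p+r*(z-p[2])/r[2]
def w2px(c,P):
    q=rot(c).T@(np.array(P,float)-np.array(c['position'])); x,y=q[:2]/q[2]; k=1+c['k1']*(x*x+y*y)
    return c['cx']+c['fx']*x*k, c['cy']+c['fy']*y*k
def snap(n,f=None):
    c=cal(n); im,d=env.capture(n)
    if f: cv2.imwrite('pics/'+f,im[:,:,::-1])
    return c,im,d
E
python3 - <<'E'
from h import *
for n in('scene','side'):
    c,im,d=snap(n,n+'0.png'); print(n,c)
    for l in ['roller_lane','load_spot','lane_stop','gate_knob','card_centre','card_tray','jar1_centre']:
        for r in env.pinpoint(n,l)[:5]:
            v,u=r['position'][0]*420,r['position'][1]*560
            dd=d[min(int(v),419),min(int(u),559)]
            print(l,round(r['confidence'],2),round(u),round(v),np.round(px2w(c,u,v,dd)) if dd>0 else None)
print(env.get_orientation(),env.get_time())
E
```

```text
scene {'fx': 422.96467503594704, 'fy': 422.96467503594704, 'cx': 278.5455339587381, 'cy': 215.96441504903055, 'k1': -0.09799483939997931, 'position': array([-260.39719491,  650.99320904,  854.70303663]), 'attitude': array([-2.19262616,  0.00963112, -2.26842965])}
roller_lane 0.94 237 238 [437. 208. 202.]
load_spot 0.58 262 220 [564.  36. 105.]
lane_stop 0.56 155 299 [498. 426.  84.]
gate_knob 0.9 223 196 [534. 177. 263.]
card_centre 0.97 233 255 [438. 226. 155.]
card_tray 0.66 213 320 [332. 359. 104.]
jar1_centre 0.67 315 207 [ 539. -166.   73.]
jar1_centre 0.49 260 222 [427. 145. 226.]
side {'fx': 399.41638981322757, 'fy': 399.41638981322757, 'cx': 275.9774939878268, 'cy': 217.70873598693402, 'k1': 0.026125311509116397, 'position': array([ 713.11077271, -381.03928346,  977.62199783]), 'attitude': array([-2.60522407,  0.01521131,  0.47536241])}
roller_lane 0.64 319 217 [560. 129.  99.]
roller_lane 0.55 294 161 [439. 228. 147.]
load_spot 0.63 306 242 [559.  50.  98.]
lane_stop 0.84 352 157 [576. 277. 186.]
lane_stop 0.22 295 160 [440. 234. 145.]
gate_knob 0.58 323 171 [545. 151. 256.]
card_centre 0.55 295 159 [441. 229. 155.]
card_tray 0.93 300 168 [485. 160. 223.]
jar1_centre 0.77 263 334 [ 571. -197.   98.]
jar1_centre 0.53 175 345 [ 415. -303.  100.]
[ 3.14148920e+00 -2.85060216e-05  2.20805498e-01] 0.8
```

View pics/scene0.png

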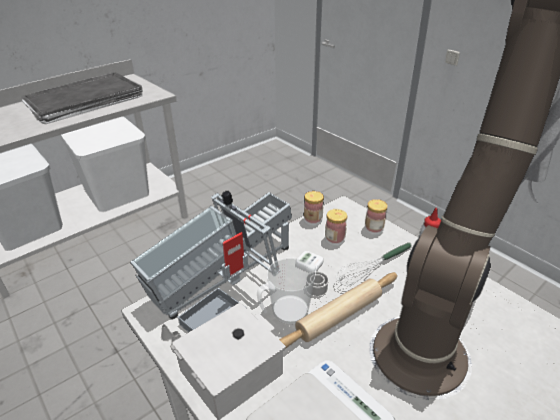

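View pics/side0.png

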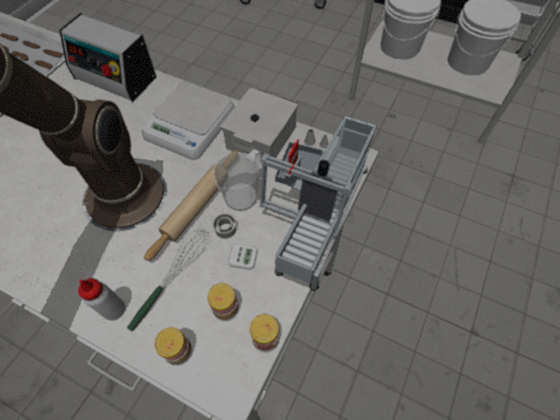

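The scene view shows three jars at (314,205), (336,225) and (377,215), the knob at (227,197), the card at (233,253) and the tray at (210,312). The side view shows lids at (222,296), (265,328) and (171,341), and the lane upper end at (300,262). Next I'll look at the lane from above with the wrist camera.

Run:
```python
from h import *
c,im,d=snap('side')
hsv=cv2.cvtColor(im,cv2.COLOR_RGB2HSV)
m=cv2.inRange(hsv,(18,110,100),(32,255,255)); m=cv2.morphologyEx(m,cv2.MORPH_CLOSE,np.ones((5,5)))
n,l,s,ce=cv2.connectedComponentsWithStats(m)
for i in range(1,n):
    if s[i,4]>60: print(s[i],ce[i],np.round(px2plane(c,*ce[i],100)))
print(env.inverse_kinematics([450,110,500],[np.pi,0,0.2]))
env.move_pose([300,-300,450],[np.pi,0,0.2])
env.move_pose([430,110,500],[np.pi,0,0.2])
c,im,d=snap('wrist','w0.png'); print(c, env.get_time())
np.save('w0d.npy',d)
for l in ['roller_lane','load_spot','lane_stop','gate_knob','card_centre','card_tray']:
    for r in env.pinpoint('wrist',l)[:3]:
        v,u=r['position'][0]*420,r['position'][1]*560
        dd=d[min(int(v),419),min(int(u),559)]
        print(l,round(r['confidence'],2),round(u),round(v),np.round(px2w(c,u,v,dd)) if dd>0 else None)
```

```text
[146 234  22  25 146] [155.21232877 247.63013699] [ 237. -132.  100.]
[208 284  28  27 564] [221.0141844 296.5248227] [ 446. -166.  100.]
[250 315  29  29 649] [264.16640986 328.73343606] [ 569. -186.  100.]
[155 328  29  30 670] [169.08358209 342.15671642] [ 399. -305.  100.]
[ 0.80655901  0.18181423 -1.32917081  1.42578592  0.17736221  1.67026987
 -1.87171933]
{'fx': 328.5323875021825, 'fy': 328.5323875021825, 'cx': 279.85581607233416, 'cy': 211.57754357773348, 'k1': -0.054313179072577385, 'position': array([507.03334848, 123.83391386, 641.48252943]), 'attitude': array([ 2.82776554e+00,  6.60711377e-04, -1.37286509e+00])} 4.0167
roller_lane 0.6 279 71 [556. 136. 112.]
load_spot 0.95 342 79 [565.  39. 105.]
gate_knob 0.59 253 64 [543. 160. 269.]
card_centre 0.76 204 137 [439. 229. 134.]
card_tray 0.94 174 135 [416. 312.   4.]
```

View pics/w0.png

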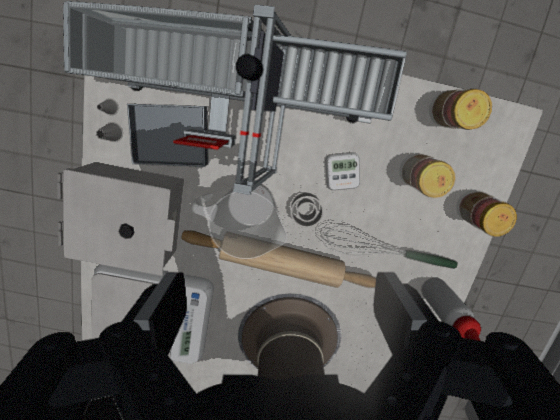

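The wrist view shows the lane with its end corners at (405,51) and (391,118), the cover corners at (67,5) and (65,70), the knob at (249,67), the red mark at (250,133), the tray at (130–207, 103–165) and the card at (203,140). Next I'll fit the lane pose and enlarge the card and knob area.

```bash
cat >> h.py <<'E'
T11=np.radians(11)
def laneR(yaw): return R.from_euler('z',yaw).as_matrix()@R.from_euler('x',-T11).as_matrix()
E
python3 - <<'E'
from h import *
from scipy.optimize import least_squares
c=cal('wrist'); im=cv2.imread('pics/w0.png')
cv2.imwrite('pics/w0c.png',cv2.resize(im[40:200,90:290],None,fx=4,fy=3.75,interpolation=cv2.INTER_CUBIC)[:600])
obs=[((0,-95,0),(342,79)),((45,-175,34),(405,51)),((-45,-175,34),(391,118)),((45,284,122),(67,5)),((-45,284,122),(65,71)),((0,0,184),(249,67))]
f=lambda p:np.concatenate([np.array(w2px(c,np.array([p[0],p[1],88])+laneR(p[2])@np.array(P,float)))-u for P,u in obs])
s=least_squares(f,[555,130,0],loss='soft_l1'); print(s.x,np.round(s.fun.reshape(-1,2),1))
d=np.load('w0d.npy')
p=s.x; Rl=laneR(p[2])
for u,v in [(249,67),(252,57),(264,20),(257,110),(250,160),(246,180),(330,110),(330,45),(150,75),(150,10),(350,78),(215,115)]:
    w=px2w(c,u,v,d[v,u]); print((u,v),np.round(w),np.round(Rl.T@(w-[p[0],p[1],88])))
E
```

```text
[5.57019413e+02 1.32967722e+02 6.30916171e-02] [[ -0.2   1. ]
 [  0.5   0.4]
 [  0.    0. ]
 [ -1.9  -0.7]
 [  1.5   2.7]
 [ -0.2 -16.6]]
(249, 67) [539. 165. 270.] [-16.  -2. 185.]
(252, 57) [549. 164. 268.] [ -6.  -4. 182.]
(264, 20) [602. 164. 198.] [ 46.   7. 113.]
(257, 110) [496. 152. 226.] [-60.  -4. 140.]
(250, 160) [434. 149. 225.] [-121.   -3.  139.]
(246, 180) [398. 152. 186.] [-157.   10.  102.]
(330, 110) [515.  52. 138.] [-47. -87.  34.]
(330, 45) [602.  73. 136.] [ 41. -71.  35.]
(150, 75) [512. 302. 179.] [-34. 151. 122.]
(150, 10) [590. 310. 179.] [ 44. 154. 123.]
(350, 78) [570.  26.  91.] [   6. -107.  -18.]
(215, 115) [470. 231.  62.] [-81. 106.  -6.]
```

View pics/w0c.png

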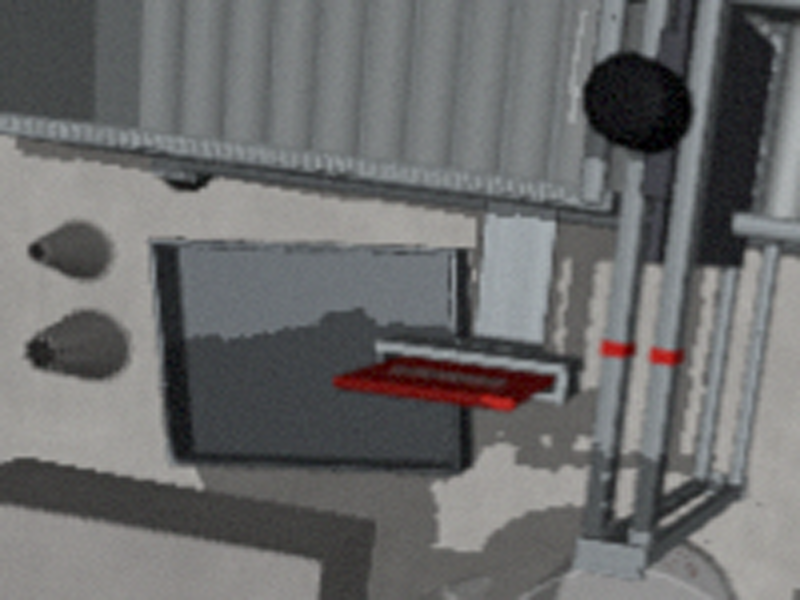

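The crop shows the tray rim corners at about (152,240), (470,245), (462,468) and (172,465). The card's top edge runs from (335,382) to (515,405), the knob is at (638,102) and the red marks at y≈352. Next come the positions and the IK checks.

```bash
cat >> h.py <<'E'
L0=np.array([557.,133.,88.]); LY=0.063; RL=laneR(LY)
def lane(x,y,z): return L0+RL@np.array([x,y,z],float)
def tool(xax,zax):
    z=np.array(zax,float)/np.linalg.norm(zax); x=np.array(xax,float); x-=z*(x@z); x/=np.linalg.norm(x)
    return R.from_matrix(np.c_[x,np.cross(z,x),z]).as_euler('xyz')
LORI=tool(-RL[:,1],-RL[:,2])   # fingers close along lane x, camera uphill
E
python3 - <<'E'
from h import *
c=cal('wrist'); d=np.load('w0d.npy'); cr=lambda a,b:(a/4+90,b/3.75+40)
for p in [(152,240),(470,245),(462,468),(172,465)]: print('tray',np.round(px2plane(c,*cr(*p),30)))
for p in [(350,384),(425,392),(505,403),(480,375),(450,350)]:
    u,v=cr(*p); print('card',[np.round(px2w(c,u,v,d[int(v)+k,int(u)])) for k in(-1,0,1)])
for z in(160,155,150,145): print(z,[np.round(px2plane(c,*cr(*p),z)) for p in [(335,382),(515,405)]])
# knob & mark on lane z planes
def onlane(u,v,h):
    r=RL.T@(rot(c)@ray(c,u,v)); o=RL.T@(np.array(c['position'])-L0); return o+r*(h-o[2])/r[2]
print('knob',onlane(249.6,67.2,180),'mark',onlane(*cr(617,349),138),onlane(*cr(667,356),138))
print('LORI',LORI)
V=[0,0,-1]
for n,p,o in [('knob',lane(-12,-2,146),LORI),('open',lane(-102,-2,146),LORI),('load',lane(0,-95,52),LORI),('loadhi',lane(0,-95,160),LORI),
  ('j1',[446,-166,50],tool([0,-1,0],V)),('j2',[569,-186,50],tool([0,-1,0],V)),('j3',[399,-305,50],tool([0,-1,0],V)),
  ('card',[440,229,140],tool([0,1,0],V)),('card-',[440,229,140],tool([0,-1,0],V)),('cardup',[440,229,260],tool([0,1,0],V)),('cardup-',[440,229,260],tool([0,-1,0],V))]:
    q=env.inverse_kinematics(list(p),list(o)); print(n,None if q is None else np.round(q,2))
E
```

```text
tray [458. 394.  30.]
tray [482. 252.  30.]
tray [375. 241.  30.]
tray [350. 377.  30.]
card [array([436., 247., 211.]), array([436., 247., 210.]), array([436., 247., 210.])]
card [array([438., 222., 211.]), array([438., 222., 212.]), array([438., 222., 210.])]
card [array([439., 196., 211.]), array([439., 196., 212.]), array([439., 196., 209.])]
card [array([440., 215., 158.]), array([442., 213., 170.]), array([443., 211., 180.])]
card [array([442., 236., 118.]), array([444., 233., 133.]), array([445., 232., 136.])]
160 [array([427., 267., 160.]), array([431., 201., 160.])]
155 [array([427., 268., 155.]), array([431., 202., 155.])]
150 [array([426., 270., 150.]), array([430., 202., 150.])]
145 [array([425., 271., 145.]), array([429., 203., 145.])]
knob [-15.89317164  -1.60798526 180.        ] mark [-89.36359775   8.99132953 138.        ] [-89.264706    -7.27331778 138.        ]
LORI [ 3.14159265 -0.19198622 -1.50779633]
knob [ 0.34  0.66 -1.24  1.65  0.75  1.46  2.17]
open [ 0.39  0.47 -1.23  1.85  0.6   1.33  2.17]
load [-1.1   0.74  1.26  1.87 -0.59  1.05 -2.72]
loadhi [ 0.51  0.59 -1.23  1.64  0.71  1.46  2.36]
j1 [ 0.1   0.42  0.2   2.13 -0.14  0.6  -2.75]
j2 [ 0.09  0.58  0.19  1.83 -0.16  0.75 -2.77]
j3 [ 0.86  0.48 -0.38  2.04  0.28  0.67 -2.84]
card [ 0.27  0.54 -1.11  1.95  0.58  1.01 -1.11]
card- [ 0.33  0.62 -1.23  1.95  0.67  1.07  1.95]
cardup [ 0.32  0.35 -1.11  1.81  0.34  1.19 -0.89]
cardup- [ 0.38  0.4  -1.22  1.81  0.4   1.21  2.18]
```

Run:
```python
from h import *
env.command_gripper(0.75,60)
env.move_pose(list(lane(-14,-2,240)),list(LORI)); print(np.round(env.get_qpos(),2))
print(env.move_linear(list(lane(-14,-2,147)),speed=100,max_force=10))
env.command_gripper(0.0,70)
o=env.get_opening(); e=np.array(env.get_eef_pos()); print('grip',o,env.get_grip_force(),RL.T@(e-L0),env.get_ft_force())
print(env.move_linear(list(lane(-92,-2,147)),speed=50,max_force=35))
e=np.array(env.get_eef_pos()); print(RL.T@(e-L0),env.get_ft_force(),env.get_opening(),env.get_time())
c,im,d=snap('scene','s1.png'); cv2.imwrite('pics/s1c.png',cv2.resize(im[170:330,130:330,::-1],None,fx=3,fy=3))
```

```text
[ 0.3   0.56 -1.23  1.51  0.65  1.59  2.25]
False
grip 0.28072186468015853 68.53851657360792 [-13.74756629  -1.90350779 147.65489936] [-0.03041837  0.8398693   4.48182073]
False
[-90.48028369  -1.02501721 147.79579059] [6.53806387 4.48648512 2.64577991] 0.28263263352534623 11.225
```

View pics/s1c.png

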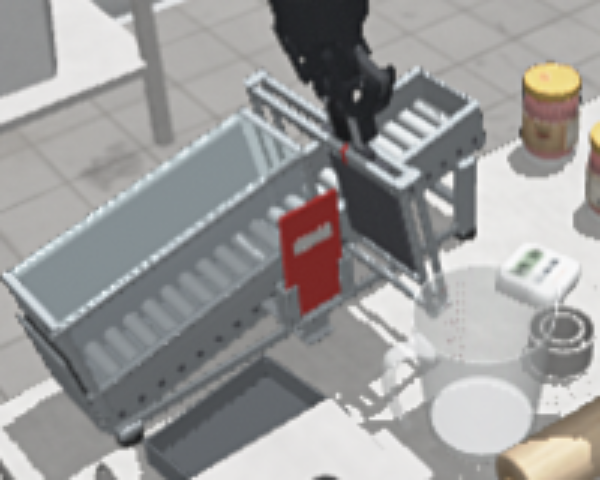

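The knob is held beside the red mark at crop (343,152), and the dark gate plate is drawn out towards the robot. I'll release it and check from above.

Run:
```python
from h import *
env.move_linear(list(lane(-94,-2,147)),speed=40,max_force=35)
env.command_gripper(0.75)
env.move_linear(list(lane(-94,-2,250)),speed=150)
env.move_pose(list(lane(-60,-20,290)),list(LORI))
c,im,d=snap('wrist'); cv2.imwrite('pics/w1.png',im[:,:,::-1])
def onlane(u,v,h):
    r=RL.T@(rot(c)@ray(c,u,v)); o=RL.T@(np.array(c['position'])-L0); return o+r*(h-o[2])/r[2]
hsv=cv2.cvtColor(im,cv2.COLOR_RGB2HSV); m=((hsv[...,0]<6)|(hsv[...,0]>174))&(hsv[...,1]>150)&(hsv[...,2]>90)
n,l,s,ce=cv2.connectedComponentsWithStats(m.astype(np.uint8))
for i in range(1,n):
    if s[i,4]>15: print(s[i],np.round(onlane(*ce[i],139),1))
g=lambda P:np.round(w2px(c,lane(*P)))
print('knob top -94',g((-94,-2,184)),'mark',g((-89,0,139)), 'plate edges', g((-49,0,60)),env.get_time())
```

```text
[308 202   5  12  53] [-88.6  -8.6 139. ]
[329 254   6  56 227] [-112.6   69.   139. ]
knob top -94 [321. 232.] mark [310. 216.] plate edges [270. 194.] 13.2083
```

View pics/w1.png

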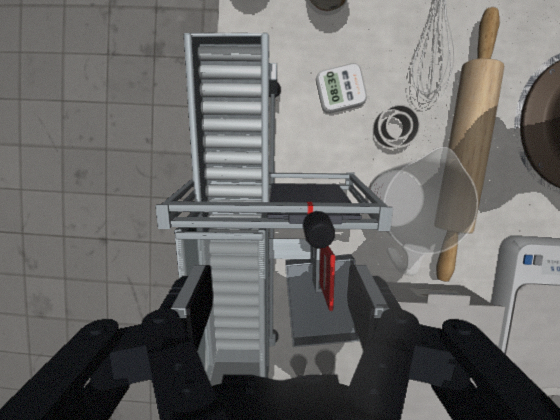

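The wrist view shows the lane clear, with the plate beyond the -x rim at (270,190) and the knob at (319,232) beside the red mark at (310,207). Jars next: I'll check which pick yaws keep the arm in the same branch.

Run:
```python
from h import *
env.move_pose(list(lane(0,-95,200)),list(LORI)); q0=np.array(env.get_qpos()); print('loadhi',np.round(q0,2))
q=env.inverse_kinematics(list(lane(0,-95,53)),list(LORI)); print('load',np.round(q,2))
for n,p in [('j1',[446,-166]),('j2',[569,-186]),('j3',[399,-305])]:
    for yaw in np.radians([-100,-75,-50,-25,0]):
        r=[]
        for z in(50,250):
            q=env.inverse_kinematics([*p,z],[np.pi,0,yaw]); r.append(None if q is None else (np.round(q,2).tolist(),round(float(np.abs(q-q0).max()),2)))
        print(n,round(np.degrees(yaw)),r)
```

```text
loadhi [ 0.5   0.57 -1.26  1.58  0.69  1.53  2.38]
load [ 0.5   0.69 -1.16  1.77  0.83  1.3   2.28]
j1 -100 [([1.07, 0.68, -1.08, 2.07, 0.8, 0.89, 2.49], 0.64), ([1.34, 0.49, -1.42, 1.86, 0.52, 1.24, 2.72], 0.84)]
j1 -75 [([1.14, 0.77, -1.2, 2.07, 0.9, 0.97, 2.85], 0.63), ([-0.8, 0.28, 1.29, 1.97, -0.3, 1.11, -2.26], 4.64)]
j1 -50 [([-0.6, 0.82, 1.25, 2.17, -1.01, 0.96, -1.19], 3.57), ([-0.8, 0.28, 1.29, 1.97, -0.3, 1.11, -1.82], 4.21)]
j1 -25 [([-0.6, 0.82, 1.25, 2.17, -1.01, 0.96, -0.75], 3.14), ([-0.8, 0.28, 1.29, 1.97, -0.3, 1.11, -1.39], 3.77)]
j1 0 [([-0.6, 0.82, 1.25, 2.17, -1.01, 0.96, -0.32], 2.7), ([-0.8, 0.28, 1.29, 1.97, -0.3, 1.11, -0.95], 3.33)]
j2 -100 [([0.93, 0.85, -1.05, 1.77, 0.85, 1.05, 2.53], 0.48), ([1.03, 0.66, -1.24, 1.59, 0.63, 1.36, 2.68], 0.53)]
j2 -75 [([1.02, 1.0, -1.27, 1.77, 1.03, 1.21, 2.85], 0.52), ([-0.57, 0.63, 1.26, 1.69, -0.62, 1.29, -2.06], 4.44)]
j2 -50 [([-0.44, 0.84, 1.03, 1.87, -0.88, 0.98, -1.45], 3.83), ([-0.57, 0.63, 1.26, 1.69, -0.62, 1.29, -1.62], 4.01)]
j2 -25 [([-0.44, 0.84, 1.03, 1.87, -0.88, 0.98, -1.01], 3.4), ([-0.57, 0.63, 1.26, 1.69, -0.62, 1.29, -1.19], 3.57)]
j2 0 [([-0.44, 0.84, 1.03, 1.87, -0.88, 0.98, -0.58], 2.96), ([-0.57, 0.63, 1.26, 1.69, -0.62, 1.29, -0.75], 3.14)]
j3 -100 [([1.37, 0.75, -1.12, 2.01, 0.85, 0.95, 2.77], 0.87), ([-0.43, 0.38, 1.28, 1.91, -0.4, 1.15, -2.31], 4.7)]
j3 -75 [([-0.28, 0.86, 1.25, 2.11, -1.03, 1.0, -1.34], 3.72), ([-0.43, 0.38, 1.28, 1.91, -0.4, 1.15, -1.88], 4.26)]
j3 -50 [([-0.28, 0.86, 1.25, 2.11, -1.03, 1.0, -0.9], 3.29), ([-0.43, 0.38, 1.28, 1.91, -0.4, 1.15, -1.44], 3.82)]
j3 -25 [([-0.28, 0.86, 1.25, 2.11, -1.03, 1.0, -0.47], 2.85), ([-0.43, 0.38, 1.28, 1.91, -0.4, 1.15, -1.0], 3.39)]
j3 0 [([-0.28, 0.86, 1.25, 2.11, -1.03, 1.0, -0.03], 2.5), ([-0.43, 0.38, 1.28, 1.91, -0.4, 1.15, -0.57], 2.95)]
```

```bash
cat >> h.py <<'E'
YJ=np.radians(-145); JO=[np.pi,0,YJ]
def find_jar(xy):
    c,im,d=snap('wrist'); hsv=cv2.cvtColor(im,cv2.COLOR_RGB2HSV)
    m=cv2.morphologyEx(cv2.inRange(hsv,(16,100,90),(34,255,255)),cv2.MORPH_CLOSE,np.ones((9,9)))
    n,l,s,ce=cv2.connectedComponentsWithStats(m); out=[]
    for i in range(1,n):
        if s[i,4]<300: continue
        vs,us=np.nonzero(l==i); k=slice(None,None,max(1,len(us)//300))
        P=np.array([px2w(c,u,v,d[v,u]) for u,v in zip(us[k],vs[k]) if d[v,u]>0])
        if len(P)<20: continue
        T=P[np.abs(P[:,2]-np.percentile(P[:,2],80))<6]
        (cx,cy),r=cv2.minEnclosingCircle(T[:,:2].astype(np.float32)); out.append((cx,cy,r,float(np.median(T[:,2]))))
    out.sort(key=lambda o:np.hypot(o[0]-xy[0],o[1]-xy[1])); print('jars seen',np.round(out,1).tolist()); return out
def pick(xy):
    env.command_gripper(1.0)
    env.move_pose([xy[0],xy[1],300],JO)
    j=find_jar(xy)[0]; x,y=j[:2]
    env.move_linear([x,y,180],speed=250)
    t=env.move_linear([x,y,49],speed=150,max_force=15)
    env.command_gripper(0.3,60)
    print('pick',t,np.round(env.get_eef_pos(),1),env.get_opening(),env.get_grip_force())
    env.move_linear([x,y,260],speed=200)
    print('lift',env.get_opening(),np.round(env.get_ft_force(),1))
def place():
    env.move_pose(list(lane(0,-95,190)),list(LORI))
    env.move_linear(list(lane(0,-95,75)),speed=150)
    t=env.move_linear(list(lane(0,-95,49.5)),speed=35,max_force=8)
    e=RL.T@(np.array(env.get_eef_pos())-L0); print('place',t,np.round(e,1),np.round(env.get_ft_force(),1))
    env.command_gripper(1.0); env.wait(1.0)
    env.move_linear(list(lane(0,-95,190)),speed=150); print('t',env.get_time())
E
python3 - <<'E'
from h import *
pick([446,-166]); place(); env.wait(0.5)
c,im,d=snap('side'); cv2.imwrite('pics/sd2.png',cv2.resize(im[90:390,140:400,::-1],None,fx=2,fy=2))
E
```

```text
jars seen [[442.9, -163.2, 31.3, 98.2], [565.9, -182.6, 31.5, 98.2], [396.2, -301.6, 31.3, 98.2], [199.5, -108.4, 40.4, 38.9]]
pick False [ 443.4 -163.3   50.3] 0.7448051539920211 63.13720855861902
lift 0.7454126228203091 [-1.  -0.4 -4.3]
place True [ -0.3 -94.6  50.5] [-0.1  1.2  4.9]
t 23.5667
```

View pics/sd2.png

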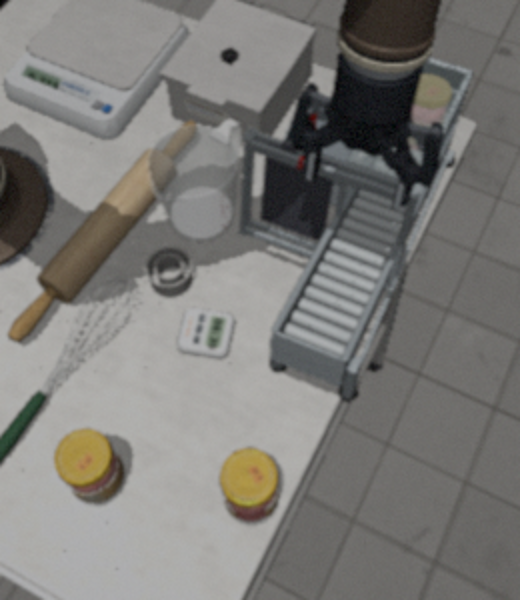

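The first jar shows upright at the stop under the cover, crop (430,100). The other two jars still stand at (85,460) and (250,480).

Run:
```python
from h import *
pick([566,-183]); place()
pick([396,-302]); place(); env.wait(0.5)
env.move_pose(list(lane(-60,-40,290)),list(LORI))
c,im,d=snap('wrist','w3.png'); snap('side','sd3.png')
a=cv2.imread('pics/w3.png')[:,100:460]; b=cv2.imread('pics/sd3.png')[90:390,140:400]
cv2.imwrite('pics/m3.png',np.hstack([a,cv2.resize(b,(364,420))]))
```

```text
jars seen [[565.1, -182.7, 32.0, 98.1], [395.6, -242.9, 30.2, 98.2]]
pick False [ 566.  -182.9   50.5] 0.7337446005225271 64.6969628892839
lift 0.7329628066545906 [-0.8  0.1 -4.1]
place True [ -0.2 -94.7  50.6] [0.  1.  4.9]
t 33.675
jars seen [[389.7, -247.4, 31.5, 98.2]]
pick False [ 390.1 -247.6   50.3] 0.742194972967213 62.65787970274687
lift 0.7421204212114193 [ 0.6  0.4 -4.7]
place True [ -0.3 -94.6  50.6] [-1.2  1.3  4.4]
t 44.15
```

View pics/m3.png

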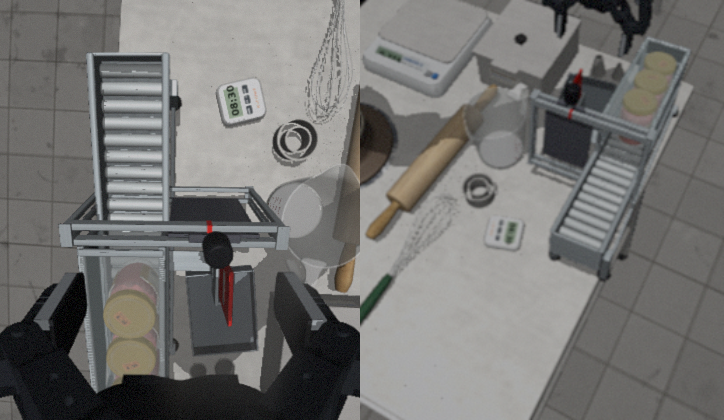

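All three jars stand in the bay and the table holds no more. Next I'll shut the gate.

Run:
```python
from h import *
env.command_gripper(0.75,70)
env.move_pose(list(lane(-94,-2,250)),list(LORI))
print(env.move_linear(list(lane(-94,-2,147)),speed=100,max_force=10))
env.command_gripper(0.0,70); print(env.get_opening())
print(env.move_linear(list(lane(-20,-2,147)),speed=60,max_force=40))
p=lambda:print(np.round(RL.T@(np.array(env.get_eef_pos())-L0),1),np.round(env.get_ft_force(),1))
p(); print(env.move_linear(list(lane(25,-2,147)),speed=30,max_force=18)); p()
env.command_gripper(0.75); p()
env.move_linear(list(lane(0,-2,250)),speed=150)
env.move_pose(list(lane(-60,-40,290)),list(LORI))
c,im,d=snap('wrist','w4.png'); print(env.get_time())
cv2.imwrite('pics/w4c.png',cv2.resize(im[40:400,130:430,::-1],None,fx=1.6,fy=1.6))
```

```text
False
0.27896287323262997
False
[-20.8  -2.7 147.6] [-5.5 -3.2  7.9]
True
[  2.1  -3.  147.6] [-3.2 -1.8  7.1]
[  2.4  -3.1 146.9] [-0.9 -0.1  0.1]
51.725
```

View pics/w4c.png

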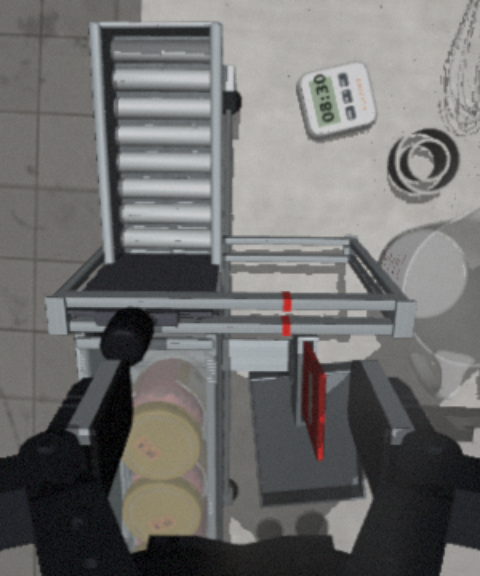

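The wrist view shows the plate across the lane and the knob mid-lane at (128,335). The push stopped hard at about +2 mm, so the gate is shut. Card next; IK and obstacle checks first.

```bash
cat >> h.py <<'E'
TY=0.17; TC=np.array([416.,316.,0.]); tx=np.array([np.cos(TY),np.sin(TY),0]); ty=np.array([-np.sin(TY),np.cos(TY),0]); ez=np.array([0,0,1.])
CX=np.array([np.cos(LY),np.sin(LY),0]); CY=np.array([-np.sin(LY),np.cos(LY),0])
E
python3 - <<'E'
from h import *
C=np.array([438,222.,0])
for s in(1,-1):
    o=tool(s*CY,-ez)
    for z in(165,290):
        q=env.inverse_kinematics(list(C+ez*z),list(o)); print('card',s,z,None if q is None else np.round(q,2))
for side in(1,-1):
  for a in np.radians([50,60]):
    zt=-(side*np.cos(a)*ty+np.sin(a)*ez); B=TC-side*55*ty+ez*5
    for s in(1,-1):
        o=tool(s*tx,zt)
        for up in(69,200):
            q=env.inverse_kinematics(list(B-zt*up),list(o)); print('lay',side,round(np.degrees(a)),s,up,None if q is None else np.round(q,2))
# obstacles from the first wrist depth
c={'fx':328.5323875,'fy':328.5323875,'cx':279.8558,'cy':211.5775,'k1':-0.054313,'position':[507.033,123.834,641.483],'attitude':[2.82776554,0.00066,-1.37286509]}
d=np.load('w0d.npy')
for u,v in [(75,180),(178,180),(127,230),(105,105),(101,133),(112,133),(80,250)]: print((u,v),np.round(px2w(c,u,v,d[v,u])))
E
```

```text
card 1 165 [-1.39  0.4   1.05  2.04 -0.44  0.94 -0.04]
card 1 290 [-0.04  0.18 -0.6   1.8   0.11  1.19 -0.61]
card -1 165 [ 0.33  0.52 -1.18  1.94  0.56  1.06  2.12]
card -1 290 [ 0.46  0.39 -1.31  1.78  0.4   1.28  2.26]
lay 1 50 1 69 [-1.72  1.2   1.24  1.76 -0.5   1.23 -1.76]
lay 1 50 1 200 [-1.74  1.08  1.24  1.55 -0.36  1.47 -1.89]
lay 1 50 -1 69 [-0.57  0.86 -0.68  1.68  0.81  1.55  0.15]
lay 1 50 -1 200 [-0.67  0.82 -0.72  1.46  0.73  1.76  0.21]
lay 1 60 1 69 [-1.7   1.08  1.24  1.86 -0.57  1.13 -1.66]
lay 1 60 1 200 [-1.74  0.92  1.25  1.67 -0.38  1.35 -1.83]
lay 1 60 -1 69 [-0.47  0.75 -0.7   1.77  0.77  1.36  0.21]
lay 1 60 -1 200 [-0.52  0.68 -0.77  1.58  0.67  1.59  0.28]
lay -1 50 1 69 [ 0.    0.59 -0.42  2.15 -1.01  0.55 -0.83]
lay -1 50 1 200 [-0.31  0.36  0.19  2.13 -0.98  0.98 -0.82]
lay -1 50 -1 69 [ 0.45  0.82 -1.02  2.13 -0.03  0.36  1.42]
lay -1 50 -1 200 [ 0.71  0.64 -1.12  2.07 -0.2   0.67  1.6 ]
lay -1 60 1 69 [-0.45  0.47 -0.01  2.14 -0.99  0.61 -1.01]
lay -1 60 1 200 [-0.99  0.34  0.83  2.12 -0.95  1.03 -0.98]
lay -1 60 -1 69 [ 0.27  0.68 -0.94  2.1   0.1   0.42  1.16]
lay -1 60 -1 200 [ 0.55  0.49 -1.09  2.03 -0.11  0.71  1.36]
(75, 180) [322. 444. 103.]
(178, 180) [334. 290.  23.]
(127, 230) [258. 341. 124.]
(105, 105) [449. 435.  30.]
(101, 133) [395. 445.  19.]
(112, 133) [401. 420.  28.]
(80, 250) [192. 434. 105.]
```

Run:
```python
from h import *
C=np.array([438,222.,0]); o=list(tool(-CY,-ez))
env.command_gripper(0.5,40)
env.move_pose(list(C+ez*300),o)
env.move_linear(list(C+ez*230),speed=150)
print(env.move_linear(list(C+ez*166),speed=80,max_force=8))
env.command_gripper(0.0,50); print('grip',env.get_opening(),env.get_grip_force(),np.round(env.get_ft_force(),1))
print(env.move_linear(list(C+ez*225),speed=60,max_force=25)); print(env.get_opening(),np.round(env.get_ft_force(),1))
env.move_linear(list(C+ez*300),speed=150)
env.move_pose(list(TC+ez*300),list(tool(-tx,-ez))); print(np.round(env.get_qpos(),2),env.get_opening(),env.get_time())
c,im,d=snap('scene'); cv2.imwrite('pics/s5.png',cv2.resize(im[100:380,80:360,::-1],None,fx=2,fy=2))
```

```text
False
grip 0.052567465484008084 49.803516268730164 [-0.5 -1.1  3.7]
False
0.050392827609488204 [ 0.2  0.3 -0.4]
[-0.    0.3  -0.92  1.7   0.25  1.26  0.77] 0.05215353749908744 57.75
```

View pics/s5.png

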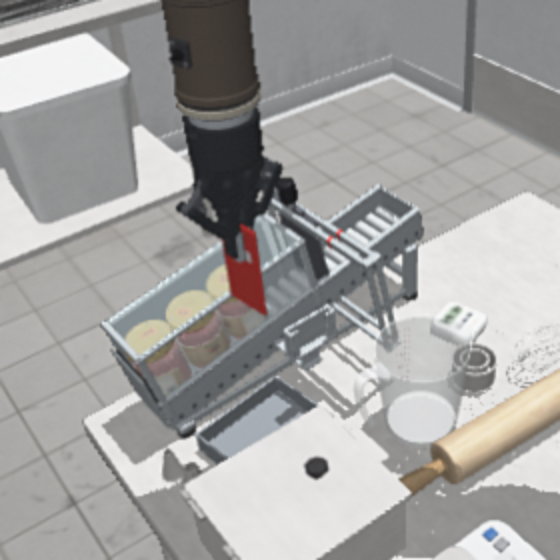

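The card is held upright over the tray at crop (245,270), and three jars stand in the bay. Next I'll lay it down.

Run:
```python
from h import *
a=np.radians(50); zt=-(np.cos(a)*ty+np.sin(a)*ez); B=TC-54*ty+ez*3; o=list(tool(-tx,zt))
env.move_pose(list(B-zt*72+ez*130),o)
print(env.move_linear(list(B-zt*72+ez*15),speed=100,max_force=12))
print(env.move_linear(list(B-zt*70-ez*2),speed=25,max_force=4),np.round(env.get_eef_pos(),1),np.round(env.get_ft_force(),1))
env.command_gripper(0.3); env.wait(0.5)
env.move_linear(list(np.array(env.get_eef_pos())-zt*90),speed=80)
env.move_pose(list(TC+ez*330-ty*20),list(tool(-ty,-ez)))
c,im,d=snap('wrist','w6.png'); cs,im2,_=snap('scene','s6.png'); print(env.get_time(),np.round(w2px(c,TC)))
cv2.imwrite('pics/m6.png',np.hstack([cv2.resize(im[:,80:480,::-1],(400,420)),cv2.resize(im2[220:360,120:250,::-1],(390,420))]))
```

```text
False
True [417.4 307.2  58. ] [0.4 1.8 4.7]
64.425 [279. 177.]
```

View pics/m6.png

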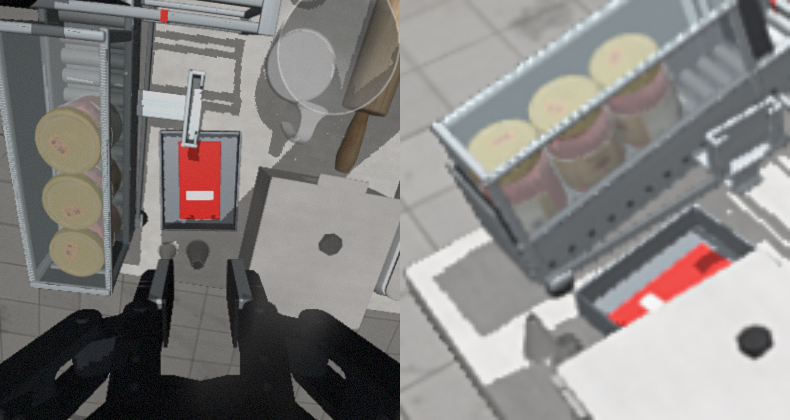

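The card lies flat inside the tray at (200,180), and three jars stand at the stop with the gate shut.

```bash
python3 -c "
from workcell import env
print(env.job_done())"
```

```text
the job is handed in; nothing more can be done
None
```

The job is handed in at about 64 s: all three jars stand at the stop, the gate is shut, and the red card lies flat in the grey tray.

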